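Make up two shoe-care sets at the finishing bench

TASK

Make up two shoe-care sets from the stock on the bench. Into the broad tray with three compartments goes the smooth-leather set: the long shine brush in the long compartment, the large polish tin in the wider of the two short ones and the glass cream jar in the narrower; into the slim tray with two compartments goes the suede set: the short brush in the longer compartment and the bottle in the square one. Set each thing down flat on its compartment's floor without dropping it, brushes bristles down and the rest upright, and leave the small tin and the heel block where they lie.

Things in the scene. Friction and masses are not known exactly. Their poses are not given: they have to be found in the camera images.
- leather_tray: broad, shallow board tray with dark-grey walls and a buff floor, fixed, 177 (x) x 182 (y) mm. Origin: centre of its underside. Floor 4 mm thick; walls and dividers 5 mm thick, tops 14 mm above the bench. Compartments, inside x by y and centre in the tray's frame, mm: long 74 x 172 at (46.5, 0); wider short one 88 x 100 at (-39.5, -36); narrower short one 88 x 67 at (-39.5, 52.5).
- suede_tray: slim, shallow board tray with dark-grey walls and a buff floor, fixed, 74 (x) x 191 (y) mm. Origin: centre of its underside. Floor 4 mm thick; walls and divider 5 mm thick, tops 14 mm above the bench. Compartments, inside x by y and centre in the tray's frame, mm: longer 64 x 112 at (0, -34.5); square 64 x 64 at (0, 58.5).
- shine_brush: long shine brush lying bristles down: wooden block 150 (x) x 46 (y) mm, 18 mm thick, on 26 mm of dark hair (stiff, 40 mm wide); 44 mm high in all, about 130 g. Origin: centre of its underside (the hair tips); x along its length, z up.
- suede_brush: short suede brush lying bristles down: wooden block 90 (x) x 36 (y) mm, 17 mm thick, on 17 mm of stiff brass-wire bristle (30 mm wide); 34 mm high in all, about 70 g. Origin: centre of its underside (the bristle tips); x along its length, z up.
- polish_tin: large round polish tin, flat, aluminium with a dark lid, 60 mm in diameter, 30 mm high, about 110 g, standing lid up. Origin: centre of its underside, z up.
- cream_jar: round amber-glass cream jar with an aluminium lid, 46 mm in diameter, 52 mm high, about 130 g, standing upright. Origin: centre of its underside, z up.
- cleaner_bottle: small white plastic bottle, 42 mm in diameter up to 52 mm, then a shoulder and a black 25 mm cap, 80 mm high in all, about 100 g, standing upright. Origin: centre of its underside, z up.
- small_tin: small round tin, aluminium with a dark lid, 40 mm in diameter, 20 mm high, loose. Not part of the sets: stays where it lies. Origin: centre of its underside.
- heel_block: D-shaped block of stacked brown leather heel lifts, 47 (x) x 50 (y) x 24 (z) mm, loose. Not part of the sets: stays where it lies. Origin: near the centre of its underside.
Not all that is in view belongs to the job. Of the things that look like the shine_brush, take the one that is farthest to the robot's left at the start.

How it is judged (in metres and radians):
At the end, for the whole second after the job is handed in: Each of the five stands wholly inside its own compartment, underside on the floor (origin under 7.5 mm above the tray's underside, between the compartment's walls to 1.5 mm), upright or bristles down within 0.12 rad, released and at rest (under 0.02 m/s and 0.3 rad/s) (x of shine_brush in the frame of leather_tray between 0.0315 and 0.0615 m and y of shine_brush in the frame of leather_tray between -0.0125 and 0.0125 m and z of each of shine_brush, polish_tin, cream_jar in the frame of leather_tray below 0.0075 m and angle between each of shine_brush, polish_tin, cream_jar, suede_brush, cleaner_bottle's own z axis and vertical below 0.12 rad and linear speed of each of shine_brush, polish_tin, cream_jar, suede_brush, cleaner_bottle below 0.02 m/s and angular speed of each of shine_brush, polish_tin, cream_jar, suede_brush, cleaner_bottle below 0.3 rad/s and x of polish_tin in the frame of leather_tray between -0.055 and -0.024 m and y of polish_tin in the frame of leather_tray between -0.0575 and -0.0145 m and x of cream_jar in the frame of leather_tray between -0.062 and -0.017 m and y of cream_jar in the frame of leather_tray between 0.0405 and 0.0645 m and x of suede_brush in the frame of suede_tray between -0.0155 and 0.0155 m and y of suede_brush in the frame of suede_tray between -0.047 and -0.022 m and z of each of suede_brush, cleaner_bottle in the frame of suede_tray below 0.0075 m and x of cleaner_bottle in the frame of suede_tray between -0.0125 and 0.0125 m and y of cleaner_bottle in the frame of suede_tray between 0.046 and 0.071 m); the robot touches nothing.
It fails at once if one of the five is dropped: it moves faster than 0.65 m/s while the fingers do not hold it (a fall of more than about 20 mm) ((linear speed of shine_brush above 0.65 m/s and contact force between the fingers and shine_brush below 0.05 N) or (linear speed of polish_tin above 0.65 m/s and contact force between the fingers and polish_tin below 0.05 N) or (linear speed of cream_jar above 0.65 m/s and contact force between the fingers and cream_jar below 0.05 N) or (linear speed of suede_brush above 0.65 m/s and contact force between the fingers and suede_brush below 0.05 N) or (linear speed of cleaner_bottle above 0.65 m/s and contact force between the fingers and cleaner_bottle below 0.05 N)).
It fails at once if the small tin or the heel block is shifted by more than 20 mm (distance of any of small_tin, heel_block from where it was at the start of the episode above 0.02 m).
It also fails if it takes over 118 s, if anything falls off the work surface, if the arm or the gripper's body presses on something with over 40 N, if the wrist force passes 120 N, or if a joint passes its speed limit or range.

ROBOT

A 6-joint arm with a two-finger parallel gripper is mounted at the origin on the work surface. World frame = base frame: x ahead of the robot, y to its left, z up, the work surface at z = 0. Lengths are in m, angles in degrees, forces in N, time in s.
With the tool pointing down it reaches from about 0.3 to 0.85 m from the base axis. Payload 4.2 kg.
Tool frame: the origin (TCP) lies at the very end of the fingers, on their centre line; the grasp point (between the pads) lies 19 mm behind it; z points along the fingers, y is the line along which they close (so a half turn about z gives the same grasp; the last joint's range is limited). The gripper opens to 91 mm and grips with 3 to 60 N. Pads are 32 mm wide; open, the fingers measure 118 mm over their backs; the gripper's body (76 mm by 178 mm) begins 60 mm behind the grasp point.
Start: joints at [62.567, 18.312, 89.639, -0, 72.044, -1.146], TCP at [0.255, 0.516, 0.214] pointing down, gripper open.
Joint ranges: [-177.97, 177.97], [-48.28, 115.42], [12.27, 149.76], [-77.06, 257.06], [2.81, 150.46], [-146.56, 146.56]. Speed limits (degrees/s): [147.25, 147.25, 180, 180, 180, 180].

INTERFACE

Orientations are given as [roll, pitch, yaw] about the fixed x, y, z axes, in that order (R = Rz(yaw) Ry(pitch) Rx(roll)).
In Python, from workcell import r gives the robot as it stands.
- The arm moves only by the tool play_rows, never from a script. Its argument "deltas" is a list of rows, each a list of 7 numbers: the opening, from -1 (shut) to 1 (fully open), then the shift along the world's x, y, z in m, then the turn, a rotation vector about the world's x, y, z in rad. In form: [[gripper, tx, ty, tz, rx, ry, rz], ...]. A call has 1 to 8 rows; each row shifts and turns the commanded pose from where the row before left it; what a row does not reach is not made up. A row lasts 1/8 s, in which the tool goes at most 62.5 mm and 10.7 degrees, less where a joint would pass 70% of its speed; a pose out of reach is approached as far as the arm can. A call is refused whole if a number of a shift passes 0.0625 or a number of a turn 0.188, either way. A call with a gripper value outside its range is refused whole. The fingers move at their own pace and stop on an object; "squeeze" is the grip in N (left out, the last holds). Time passes only in rows, so rows that do not move let the fingers close. It gives the time, the measured TCP pose, the force, the opening and the grip force at its end, in the units of the state.
- r.get_obs(): the state, without advancing time (a new reading comes with each control period).
- r.read_camera(name): name is "side" or "top" or "wrist"; returns (picture, depth): 480x640x3 uint8, red, green, blue; 480x640 float32, m along the optical axis (not along the pixel's ray), 0 where there is no reading.
- r.camera_info(name): a dict with "intrinsics" (3x3 intrinsics, pixels), "k1" (the pictures are not rectified: a ray, as slopes to the right and down, at radius r is drawn at 1 + k1 r^2 times it, then the intrinsics apply), "rvec" (rotation vector, rad) and "tvec" (3), from world to camera coordinates, as OpenCV has them. Camera axes: x right, y down, z forward; pixel columns grow to the right and rows downward; lengths in m; the calibration is good to about 2 mm. A picture is of the moment at which its call begins: read the wrist's pose just before it. camera_info takes no time and is no camera call; for the wrist camera it gives the pose at the moment of the call.
- r.close_job(): hands the job in; it is judged then, once.
The state is a dict: "clock": time; "joint_positions": joint angles; "qd": joint speeds; "joint_efforts": joint torques, N m; "ee_pos": TCP position; "eef_rot": TCP orientation; "force": force on the tool from outside, world axes, zero at the start; "wrist_torque": the same for the moment, N m; "width": finger opening in m; "finger_force": force on a finger pad.
Only numpy, scipy, OpenCV 4.12 (cv2) and the standard library are available. Lean on these libraries where they do the work, as an engineer would, in place of code of your own. Each camera call takes 0.05 s, during which the arm holds its last target. There are 200 camera calls.

## Working session

There is one attempt and no reset: what is moved stays moved. The work goes in short steps, Python scripts to look and compute and a tool call to move; the robot and the scene stay as the last step left them, time stands still between calls to the robot, and variables do not carry over. Pictures are saved under pics/ and viewed, at most 14 in all, crops included, and the job is handed in when it is done.

Besides the shell and the picture viewer there is one more tool, called after "Emit:" by a JSON object that holds its "fn" and its "kwargs", one argument or row to a line. play_rows: Moves the arm, as the interface text tells. Its arguments: {"type":"object","properties":{"deltas":{"type":"array"},"squeeze":{"type":"number"}},"required":["deltas"]}

```bash
mkdir -p pics; ls
cat > h.py <<'E'
import numpy as np,cv2
from workcell import r
def cam(n):
    i=r.camera_info(n);K=np.array(i["intrinsics"]);R=cv2.Rodrigues(np.array(i["rvec"],float))[0];t=np.array(i["tvec"],float).ravel()
    return K,float(i["k1"]),R,t
def rays(c,uv):
    K,k1,R,t=c;d=cv2.undistortPoints(np.array(uv,float).reshape(-1,1,2),K,np.array([k1,0,0,0])).reshape(-1,2)
    return -R.T@t,np.c_[d,np.ones(len(d))]@R
def onz(c,uv,z):
    o,d=rays(c,uv);return o+d*((z-o[2])/d[:,2])[:,None]
def proj(c,P):
    K,k1,R,t=c;return cv2.projectPoints(np.array(P,float).reshape(-1,1,3),cv2.Rodrigues(R)[0],t,K,np.array([k1,0,0,0.]))[0].reshape(-1,2)
def cloud(c,dep):
    v,u=np.mgrid[0:480,0:640];o,d=rays(c,np.c_[u.ravel(),v.ravel()])
    return (o+d*dep.ravel()[:,None]).reshape(480,640,3)
E
python3 - <<'E'
from h import *
print(r.get_obs())
for n in("top","side","wrist"):
    c=cam(n);im,d=r.read_camera(n);cv2.imwrite(f"pics/{n}0.png",im[:,:,::-1]);np.savez(n+"0.npz",im=im,d=d)
    print(n,c[0].ravel(),c[1],-c[2].T@c[3])
E
```

```text
pics
{'clock': 0.0, 'joint_positions': array([ 6.25659899e+01,  1.83533212e+01,  8.97070234e+01, -1.02094061e-03,
        7.20419733e+01, -1.14684564e+00]), 'qd': array([ 0.00563213, -0.1365339 , -0.03152746,  0.0851147 , -0.01554933,
        0.07152511]), 'joint_efforts': array([ 4.13164389e-04, -4.12464416e+01, -2.31971079e+01,  7.27136945e-02,
        4.57489199e-02, -1.47682804e-04]), 'ee_pos': array([0.25443342, 0.51508773, 0.21309924]), 'eef_rot': array([-1.79897683e+02, -1.07743645e-03,  1.53713150e+02]), 'force': array([0.27196203, 0.04797648, 0.46998291]), 'wrist_torque': array([ 0.00452224, -0.00837738,  0.00708892]), 'finger_force': 0.0, 'width': 0.0916740238511522}
top [518.86561621   0.         326.98521278   0.         518.86561621
 242.90098655   0.           0.           1.        ] -0.025722293786035397 [ 0.30566877 -0.01882016  0.99344654]
side [463.78750476   0.         313.88893389   0.         463.78750476
 240.05113081   0.           0.           1.        ] 0.010339750048951624 [ 0.4335341  -0.67414386  0.66868764]
wrist [330.52598833   0.         317.35229799   0.         330.52598833
 234.39951992   0.           0.           1.        ] 0.01760538512449928 [0.19544646 0.5453006  0.38341757]
```

View pics/top0.png

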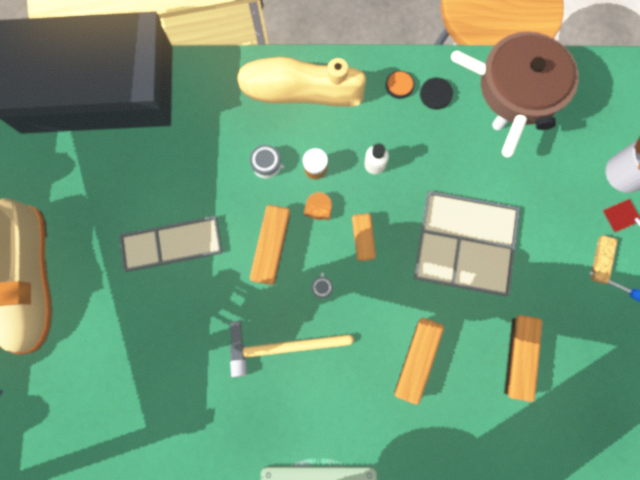

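View pics/side0.png

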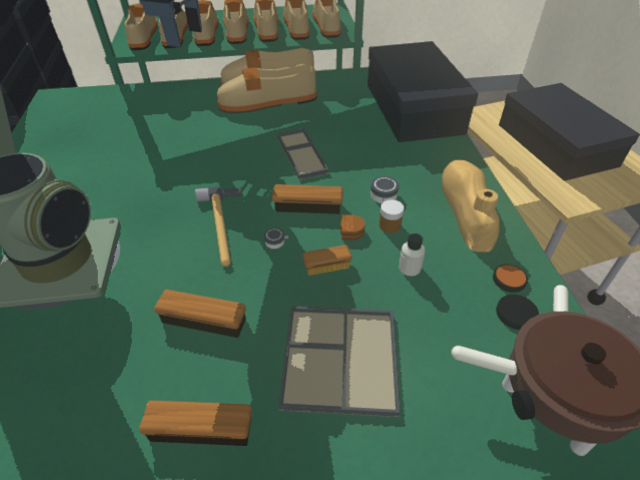

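Candidates for the shine brush in the top view are (270,245), (419,361) and (525,358). World y grows towards image left, so (270,245) is the robot's leftmost. I'll confirm with a crop and measure.

Run:
```python
from h import *
c=cam("top");D=np.load("top0.npz");im,d=D["im"],D["d"]
P=cloud(c,d);z=P[...,2]
bench=z[300:330,160:220];print("bench z",np.median(bench),bench.std())
objs=dict(shine=(270,245,.044),suede=(363,237,.034),tin=(266,160,.030),jar=(316,160,.052),bottle=(377,152,.08),small=(322,287,.02),heel=(318,206,.024))
for n,(u,v,h) in objs.items():
    m=(np.abs(z-h)<.006)&(d>0)
    k,l,s,cc=cv2.connectedComponentsWithStats(m.astype(np.uint8),connectivity=4)
    W=l[v-8:v+9,u-8:u+9];W=W[W>0]
    if len(W)==0: print(n,"none",z[v-3:v+4,u-3:u+4].mean());continue
    L=np.bincount(W).argmax();ys,xs=np.where(l==L)
    Q=onz(c,np.c_[xs,ys],h)[:,:2]
    rc=cv2.minAreaRect((Q*1000).astype(np.float32))
    print(n,len(xs),"z",np.median(z[l==L]).round(4),"cen",Q.mean(0).round(4),"rect",np.round(rc[0],1),np.round(rc[1],1),round(rc[2],1))
# trays
for n,(a,b,e,f) in dict(leather=(185,300,405,530),suede=(210,275,112,228)).items():
    hsv=cv2.cvtColor(im,cv2.COLOR_RGB2HSV)
    g=(hsv[...,0]>60)&(hsv[...,0]<95)&(hsv[...,1]>80)
    m=np.zeros(d.shape,np.uint8);m[a:b,e:f]=~g[a:b,e:f]
    k,l,s,cc=cv2.connectedComponentsWithStats(m);L=1+s[1:,4].argmax();ys,xs=np.where(l==L)
    Q=onz(c,np.c_[xs,ys],.014)[:,:2];rc=cv2.minAreaRect((Q*1000).astype(np.float32))
    print(n,len(xs),"cen",Q.mean(0).round(4),"rect",np.round(rc[0],1),np.round(rc[1],1),round(rc[2],1))
hm=np.clip(z*2500,0,255).astype(np.uint8)[120:320,100:540]
cr=im[120:320,100:540,::-1]
cv2.imwrite("pics/crop.png",cv2.resize(np.vstack([cr,cv2.cvtColor(hm,cv2.COLOR_GRAY2BGR)]),None,fx=1.45,fy=1.45,interpolation=2))
```

```text
bench z -0.00024802457757328034 0.06187255510186386
shine 1809 z 0.0434 cen [0.5029 0.0932] rect [504.7  92.8] [ 45.9 148.9] 79.6
suede 834 z 0.0331 cen [ 0.5205 -0.0824] rect [520.9 -82.3] [88.9 36. ] 4.6
tin 687 z 0.0304 cen [0.6764 0.1078] rect [676.7 108.2] [58.5 58.1] 50.1
jar 409 z 0.0522 cen [0.6668 0.0096] rect [667.1   9.4] [42.8 45.5] 73.1
bottle 136 z 0.0797 cen [ 0.6757 -0.1094] rect [ 675.1 -109.5] [22.5 24. ] 89.0
small 358 z 0.0202 cen [ 0.426  -0.0031] rect [426.2  -2.7] [39.7 37.7] 0.0
heel 541 z 0.0237 cen [0.5851 0.0043] rect [586.6   4.1] [49.1 49.6] 80.8
leather 8782 cen [ 0.5111 -0.2841] rect [ 512.5 -284.3] [186.1 181.7] 79.0
suede 3914 cen [0.5104 0.2897] rect [510.4 289.6] [ 79.4 194.2] 11.9
```

View pics/crop.png

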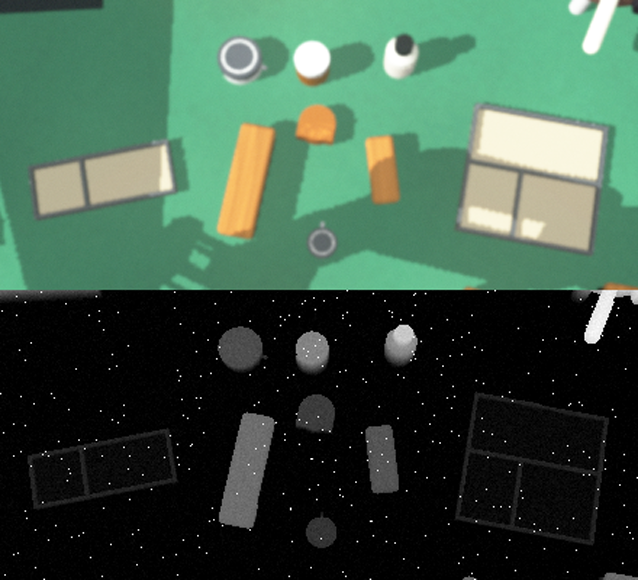

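View pics/wrist0.png

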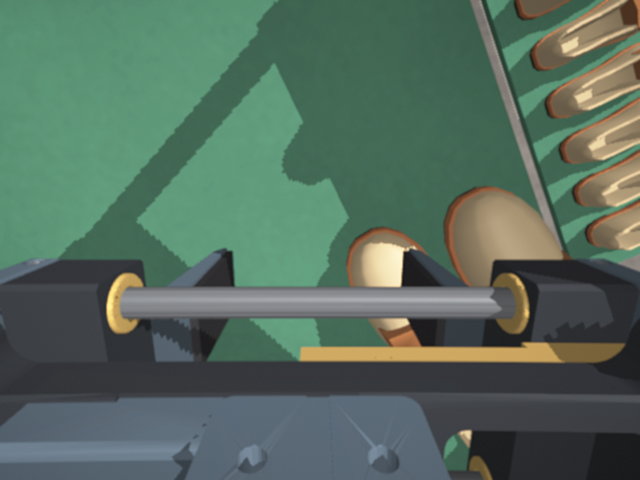

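The leftmost brush (top view (270,245), crop (245,180)) is 149×46 mm and 44 mm high, so it is the shine brush. The wrist view shows only shoes to the left, no further brushes. Next come the tray poses, from the wall heights.

Run:
```python
from h import *
c=cam("top");D=np.load("top0.npz");im,d=D["im"],D["d"]
z=cloud(c,d)[...,2]
for n,(a,b,e,f) in dict(leather=(185,300,405,530),suede=(210,275,112,228)).items():
    m=np.zeros(d.shape,np.uint8);m[a:b,e:f]=(np.abs(z-.013)<.004)[a:b,e:f]
    k,l,s,cc=cv2.connectedComponentsWithStats(m,connectivity=8);L=1+s[1:,4].argmax();ys,xs=np.where(l==L)
    Q=onz(c,np.c_[xs,ys],.014)[:,:2];rc=cv2.minAreaRect((Q*1000).astype(np.float32))
    print(n,len(xs),"z",np.median(z[l==L]),"rect",np.round(rc[0],1),np.round(rc[1],1),round(rc[2],2))
    w,h=rc[1];a_=rc[2]
    if n=="leather": yaw=a_-90 if a_>45 else a_
    else: yaw=a_ if w<h else a_-90
    t=np.radians(yaw);R=np.array([[np.cos(t),-np.sin(t)],[np.sin(t),np.cos(t)]])
    for nm,p in (dict(shine=(46.5,0),tin=(-39.5,-36),jar=(-39.5,52.5)) if n=="leather" else dict(sbrush=(0,-34.5),bottle=(0,58.5))).items():
        print("  ",nm,yaw,(np.array(rc[0])+R@p).round(1))
c2=cam("side");D=np.load("side0.npz");im,d=D["im"],D["d"];P=cloud(c2,d)
hs=dict(shine=(308,190,.044),suede=(327,255,.034),tin=(384,185,.03),jar=(391,208,.052),bottle=(415,240,.08))
for n,(u,v,h) in hs.items():
    m=(np.abs(P[...,2]-h)<.004);k,l,s,cc=cv2.connectedComponentsWithStats(m.astype(np.uint8),connectivity=4)
    W=l[v-6:v+7,u-6:u+7];W=W[W>0]
    if len(W):
        L=np.bincount(W).argmax();ys,xs=np.where(l==L);Q=onz(c2,np.c_[xs,ys],h)[:,:2]
        print("side",n,len(xs),np.round(cv2.minAreaRect((Q*1000).astype(np.float32))[0],1))
```

```text
leather 1430 z 0.013025626389128686 rect [ 513.7 -284.7] [183.5 178.2] 79.08
   shine -10.918769836425781 [ 559.3 -293.5]
   tin -10.918769836425781 [ 468.1 -312.6]
   jar -10.918769836425781 [ 484.9 -225.7]
suede 864 z 0.013375848451523953 rect [511.8 290.6] [ 75.4 193. ] 11.29
   sbrush 11.288501739501953 [518.6 256.8]
   bottle 11.288501739501953 [500.3 348. ]
side shine 939 [504.3  86.6]
side suede 626 [520.6 -89.3]
side tin 393 [676.4 105. ]
side jar 294 [665.9   4.9]
side bottle 138 [ 676.3 -114.8]
```

Emit:
{"fn": "play_rows", "kwargs": {
  "deltas": [
    [1,0.03,-0.05,0,0,0,0.06],
    [1,0.03,-0.055,0,0,0,0.06],
    [1,0.03,-0.055,0,0,0,0.06],
    [1,0.03,-0.055,0,0,0,0.06],
    [1,0.03,-0.055,0,0,0,0.04],
    [1,0.03,-0.055,-0.02,0,0,0],
    [1,0.03,-0.055,-0.03,0,0,0],
    [1,0.03,-0.04,-0.03,0,0,0]
  ]
}}

```text
clock: 1.15
ee_pos: [0.4906, 0.1024, 0.1375]
eef_rot: [180.0, 0.1, 169.7]
force: [0.7, 1.1, 0.1]
width: 0.0909
finger_force: 0.0
```

Emit:
{"fn": "play_rows", "kwargs": {
  "deltas": [
    [1,0.009,-0.004,-0.02,0,0,0],
    [1,0,0,-0.03,0,0,0],
    [1,0,0,-0.03,0,0,0],
    [1,0,0,-0.02,0,0,0],
    [1,0,0,-0.013,0,0,0],
    [1,0,0,-0.004,0,0,0],
    [1,0,0,0,0,0,0],
    [1,0,0,0,0,0,0]
  ],
  "squeeze": 15
}}

```text
clock: 2.15
ee_pos: [0.4995, 0.1004, 0.0217]
eef_rot: [180.0, 0.1, 169.8]
force: [0.5, -0.6, 0.2]
width: 0.0913
finger_force: 0.0
```

Emit:
{"fn": "play_rows", "kwargs": {
  "deltas": [
    [-1,0,0,0,0,0,0],
    [-1,0,0,0,0,0,0],
    [-1,0,0,0,0,0,0],
    [-1,0,0,0,0,0,0],
    [-1,0,0,0,0,0,0],
    [-1,0,0,0,0,0,0]
  ],
  "squeeze": 20
}}

```text
clock: 2.9
ee_pos: [0.4988, 0.1001, 0.021]
eef_rot: [-180.0, -0.0, 169.8]
force: [0.4, -1.9, 0.7]
width: 0.0458
finger_force: 20.0
```

Emit:
{"fn": "play_rows", "kwargs": {
  "deltas": [
    [-1,0,0,0.015,0,0,0],
    [-1,0,0,0.03,0,0,0],
    [-1,0,0,0.03,0,0,0],
    [-1,0,-0.03,0.015,0,0,-0.1],
    [-1,0.005,-0.04,0,0,0,-0.15],
    [-1,0.01,-0.04,0,0,0,-0.15],
    [-1,0.01,-0.04,0,0,0,-0.15],
    [-1,0.01,-0.04,0,0,0,-0.15]
  ]
}}

```text
clock: 3.9
ee_pos: [0.5342, -0.0907, 0.1119]
eef_rot: [179.9, 0.0, 129.4]
force: [1.1, 0.2, -0.9]
width: 0.0459
finger_force: 20.0
```

Emit:
{"fn": "play_rows", "kwargs": {
  "deltas": [
    [-1,0.01,-0.04,0,0,0,-0.15],
    [-1,0.01,-0.04,0,0,0,-0.15],
    [-1,0.005,-0.04,0,0,0,-0.15],
    [-1,0,-0.04,0,0,0,-0.15],
    [-1,0,-0.03,0,0,0,-0.15],
    [-1,0,0,0,0,0,-0.13],
    [-1,0,0,0,0,0,0],
    [-1,0,0,0,0,0,0]
  ]
}}

```text
clock: 4.9
ee_pos: [0.5589, -0.2792, 0.1113]
eef_rot: [180.0, -0.0, 79.4]
force: [0.2, -0.7, -2.7]
width: 0.0457
finger_force: 20.0
```

Emit:
{"fn": "play_rows", "kwargs": {
  "deltas": [
    [-1,0.002,-0.008,-0.02,0,0,-0.005],
    [-1,0,0,-0.03,0,0,0],
    [-1,0,0,-0.02,0,0,0],
    [-1,0,0,-0.01,0,0,0],
    [-1,0,0,0,0,0,0],
    [-1,0,0,0,0,0,0]
  ]
}}

```text
clock: 5.65
ee_pos: [0.5615, -0.288, 0.0316]
eef_rot: [179.9, 0.0, 79.0]
force: [-0.1, -0.0, -1.4]
width: 0.0459
finger_force: 20.0
```

Run:
```python
from h import *
ims=[]
for n in("side","top"):
    im,d=r.read_camera(n);ims.append(im[:,:,::-1])
cv2.imwrite("pics/p1.png",np.hstack([cv2.resize(ims[0][240:480,200:500],None,fx=1.3,fy=1.3),cv2.resize(ims[1][140:380,330:630],None,fx=1.3,fy=1.3)]))
```

```text
(no output)
```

View pics/p1.png

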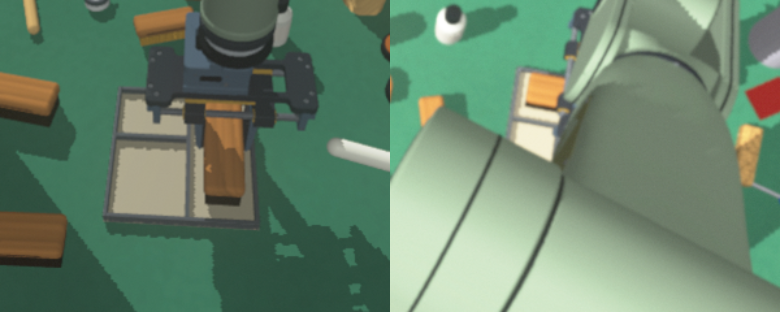

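The brush (side crop (225,160)) lies over the long compartment and between its walls, so I'm lowering it.

Emit:
{"fn": "play_rows", "kwargs": {
  "deltas": [
    [-1,0,0,-0.004,0,0,0],
    [-1,0,0,-0.002,0,0,0],
    [-1,0,0,0,0,0,0],
    [-1,0,0,0,0,0,0]
  ]
}}

```text
clock: 6.25
ee_pos: [0.5609, -0.2877, 0.0251]
eef_rot: [180.0, 0.0, 78.9]
force: [-0.2, -0.2, 0.6]
width: 0.0459
finger_force: 20.0
```

Emit:
{"fn": "play_rows", "kwargs": {
  "deltas": [
    [0.2,0,0,0,0,0,0],
    [0.4,0,0,0,0,0,0],
    [0.4,0,0,0,0,0,0],
    [0.4,0,0,0.015,0,0,0],
    [0.6,0,0,0.03,0,0,0],
    [1,0,0,0.03,0,0,0],
    [1,-0.005,0.02,0,0,0,-0.14],
    [1,-0.005,0.03,0,0,0,-0.16]
  ]
}}

```text
clock: 7.25
ee_pos: [0.5514, -0.238, 0.1017]
eef_rot: [179.8, -0.0, 61.4]
force: [0.1, 0.4, -0.1]
width: 0.0908
finger_force: 0.0
```

Emit:
{"fn": "play_rows", "kwargs": {
  "deltas": [
    [1,-0.005,0.03,0,0,0,-0.16],
    [1,-0.005,0.03,0,0,0,-0.16],
    [1,-0.005,0.03,0,0,0,-0.16],
    [1,-0.005,0.03,0,0,0,-0.16],
    [1,-0.005,0.03,0,0,0,-0.16],
    [1,-0.005,0.003,0,0,0,-0.16],
    [1,0,0,-0.02,0,0,-0.04],
    [1,0,0,0,0,0,0]
  ]
}}

```text
clock: 8.25
ee_pos: [0.5202, -0.0844, 0.08]
eef_rot: [-180.0, 0.1, 4.5]
force: [-0.1, -0.3, 0.3]
width: 0.0911
finger_force: 0.0
```

Emit:
{"fn": "play_rows", "kwargs": {
  "deltas": [
    [1,0,0,-0.02,0,0,0],
    [1,0,0,-0.025,0,0,0],
    [1,0,0,-0.015,0,0,0],
    [1,0,0,-0.0065,0,0,0],
    [1,0,0,0,0,0,0]
  ]
}}

```text
clock: 8.88
ee_pos: [0.5211, -0.0848, 0.0137]
eef_rot: [180.0, -0.0, 4.5]
force: [-0.3, -0.1, 0.4]
width: 0.0912
finger_force: 0.0
```

Emit:
{"fn": "play_rows", "kwargs": {
  "deltas": [
    [-1,0,0,0,0,0,0],
    [-1,0,0,0,0,0,0],
    [-1,0,0,0,0,0,0],
    [-1,0,0,0,0,0,0],
    [-1,0,0,0,0,0,0],
    [-1,0,0,0,0,0,0]
  ],
  "squeeze": 20
}}

```text
clock: 9.62
ee_pos: [0.5208, -0.0847, 0.0134]
eef_rot: [180.0, 0.0, 4.5]
force: [-1.1, 0.3, 0.9]
width: 0.0357
finger_force: 19.8
```

Emit:
{"fn": "play_rows", "kwargs": {
  "deltas": [
    [-1,0,0,0.015,0,0,0],
    [-1,0,0,0.03,0,0,0],
    [-1,0,0,0.03,0,0,0.08],
    [-1,0,0.02,0.015,0,0,0.15],
    [-1,0,0.03,0,0,0,0.15],
    [-1,0,0.035,0,0,0,0.15],
    [-1,0,0.035,0,0,0,0.15],
    [-1,0,0.035,0,0,0,0.15]
  ]
}}

```text
clock: 10.62
ee_pos: [0.5209, 0.0714, 0.1045]
eef_rot: [179.9, -0.0, 52.3]
force: [-0.0, 0.3, -0.4]
width: 0.0363
finger_force: 19.8
```

Emit:
{"fn": "play_rows", "kwargs": {
  "deltas": [
    [-1,0,0.035,0,0,0,0.15],
    [-1,0,0.035,0,0,0,0.15],
    [-1,0,0.035,0,0,0,0.15],
    [-1,0,0.035,0,0,0,0.15],
    [-1,-0.001,0.03,0,0,0,0.15],
    [-1,-0.001,0.0165,0,0,0,0.11],
    [-1,0,0,-0.02,0,0,0],
    [-1,0,0,0,0,0,0]
  ]
}}

```text
clock: 11.62
ee_pos: [0.5178, 0.2566, 0.083]
eef_rot: [-179.8, 0.0, 101.3]
force: [-0.0, -0.5, -0.7]
width: 0.0359
finger_force: 19.8
```

Target z 0.0175: down 65 mm.

Emit:
{"fn": "play_rows", "kwargs": {
  "deltas": [
    [-1,0,0,-0.02,0,0,0],
    [-1,0,0,-0.02,0,0,0],
    [-1,0,0,-0.015,0,0,0],
    [-1,0,0,-0.006,0,0,0],
    [-1,0,0,-0.004,0,0,0],
    [-1,0,0,0,0,0,0],
    [-1,0,0,0,0,0,0]
  ]
}}

```text
clock: 12.5
ee_pos: [0.5192, 0.257, 0.019]
eef_rot: [179.9, -0.0, 101.3]
force: [0.5, 0.4, -0.7]
width: 0.0363
finger_force: 19.8
```

Emit:
{"fn": "play_rows", "kwargs": {
  "deltas": [
    [-1,0,0,-0.0015,0,0,0],
    [-1,0,0,0,0,0,0],
    [-1,0,0,0,0,0,0]
  ]
}}

```text
clock: 12.88
ee_pos: [0.5192, 0.257, 0.0175]
eef_rot: [179.9, -0.0, 101.3]
force: [-0.3, 0.5, 3.1]
width: 0.0359
finger_force: 19.9
```

Emit:
{"fn": "play_rows", "kwargs": {
  "deltas": [
    [0.15,0,0,0,0,0,0],
    [0.15,0,0,0,0,0,0],
    [0.15,0,0,0,0,0,0],
    [0.2,0,0,0.015,0,0,0],
    [0.4,0,0,0.03,0,0,0],
    [1,0.017,-0.02,0.025,0,0,-0.1],
    [1,0.03,-0.03,0,0,0,-0.097],
    [1,0.03,-0.03,0,0,0,0]
  ]
}}

```text
clock: 13.88
ee_pos: [0.5971, 0.1763, 0.0889]
eef_rot: [179.9, -0.0, 90.0]
force: [0.9, 0.1, 0.3]
width: 0.0901
finger_force: 0.0
```

Emit:
{"fn": "play_rows", "kwargs": {
  "deltas": [
    [1,0.03,-0.03,0,0,0,0],
    [1,0.03,-0.025,0,0,0,0],
    [1,0.02,-0.0145,0,0,0,0],
    [1,0,0,-0.02,0,0,0],
    [1,0,0,0,0,0,0],
    [1,0,0,0,0,0,0]
  ]
}}

```text
clock: 14.62
ee_pos: [0.676, 0.1076, 0.068]
eef_rot: [179.9, -0.0, 90.0]
force: [0.3, 0.4, 0.4]
width: 0.091
finger_force: 0.0
```

Emit:
{"fn": "play_rows", "kwargs": {
  "deltas": [
    [1,0,-0.001,-0.02,0,0,0],
    [1,0,0,-0.02,0,0,0],
    [1,0,0,-0.011,0,0,0],
    [1,0,0,-0.005,0,0,0],
    [1,0,0,0,0,0,0]
  ]
}}

```text
clock: 15.25
ee_pos: [0.6761, 0.1065, 0.0114]
eef_rot: [180.0, -0.0, 90.0]
force: [0.3, -0.7, -0.5]
width: 0.091
finger_force: 0.0
```

Emit:
{"fn": "play_rows", "kwargs": {
  "deltas": [
    [-1,0,0,0,0,0,0],
    [-1,0,0,0,0,0,0],
    [-1,0,0,0,0,0,0],
    [-1,0,0,0,0,0,0],
    [-1,0,0,0,0,0,0]
  ],
  "squeeze": 20
}}

```text
clock: 15.88
ee_pos: [0.6761, 0.1063, 0.0112]
eef_rot: [180.0, -0.0, 90.0]
force: [-0.2, -0.1, 1.2]
width: 0.0589
finger_force: 20.0
```

Emit:
{"fn": "play_rows", "kwargs": {
  "deltas": [
    [-1,0,0,0.015,0,0,0],
    [-1,0,0,0.03,0,0,0],
    [-1,0,0,0.035,0,0,0],
    [-1,-0.01,-0.02,0.03,0,0,0],
    [-1,-0.02,-0.04,0.01,0,0,0],
    [-1,-0.02,-0.04,0,0,0,0],
    [-1,-0.02,-0.04,0,0,0,0],
    [-1,-0.02,-0.04,0,0,0,0]
  ]
}}

```text
clock: 16.88
ee_pos: [0.5851, -0.0749, 0.1319]
eef_rot: [179.9, 0.0, 90.0]
force: [0.7, 0.7, -1.1]
width: 0.0588
finger_force: 20.0
```

Emit:
{"fn": "play_rows", "kwargs": {
  "deltas": [
    [-1,-0.02,-0.04,0,0,0,0],
    [-1,-0.02,-0.04,0,0,0,-0.05],
    [-1,-0.02,-0.04,0,0,0,-0.05],
    [-1,-0.02,-0.04,0,0,0,-0.05],
    [-1,-0.02,-0.04,0,0,0,-0.04],
    [-1,-0.018,-0.039,0,0,0,0],
    [-1,0,0,-0.02,0,0,0],
    [-1,0,0,0,0,0,0]
  ]
}}

```text
clock: 17.88
ee_pos: [0.4666, -0.3124, 0.1104]
eef_rot: [-179.9, -0.1, 79.1]
force: [0.1, 1.0, -1.2]
width: 0.059
finger_force: 20.0
```

Emit:
{"fn": "play_rows", "kwargs": {
  "deltas": [
    [-1,0.001,0,-0.025,0,0,0],
    [-1,0,0,-0.03,0,0,0],
    [-1,0,0,-0.02,0,0,0],
    [-1,0,0,-0.012,0,0,0],
    [-1,0,0,-0.005,0,0,0],
    [-1,0,0,-0.001,0,0,0],
    [-1,0,0,0,0,0,0],
    [-1,0,0,0,0,0,0]
  ]
}}

```text
clock: 18.88
ee_pos: [0.4692, -0.3129, 0.0186]
eef_rot: [179.9, 0.0, 79.1]
force: [-0.2, 0.1, -0.8]
width: 0.0591
finger_force: 20.0
```

Emit:
{"fn": "play_rows", "kwargs": {
  "deltas": [
    [-1,-0.001,0,-0.002,0,0,0],
    [-1,0,0,-0.001,0,0,0],
    [-1,0,0,0,0,0,0],
    [-1,0,0,0,0,0,0]
  ]
}}

```text
clock: 19.38
ee_pos: [0.4676, -0.3126, 0.0152]
eef_rot: [-180.0, -0.0, 79.1]
force: [-2.0, 0.3, 3.4]
width: 0.059
finger_force: 20.0
```

Emit:
{"fn": "play_rows", "kwargs": {
  "deltas": [
    [0.45,0,0,0,0,0,0],
    [0.45,0,0,0,0,0,0],
    [0.45,0,0,0,0,0,0],
    [0.5,0,0,0.015,0,0,0],
    [0.6,0,0,0.03,0,0,0],
    [1,0,0,0.03,0,0,0],
    [1,0.01,0.02,0.03,0,0,-0.1],
    [1,0.02,0.03,0,0,0,-0.1]
  ]
}}

```text
clock: 20.38
ee_pos: [0.4996, -0.2638, 0.1239]
eef_rot: [179.6, 0.1, 67.4]
force: [0.7, -0.2, -0.9]
width: 0.0908
finger_force: 0.0
```

Emit:
{"fn": "play_rows", "kwargs": {
  "deltas": [
    [1,0.025,0.04,0,0,0,-0.14],
    [1,0.025,0.04,0,0,0,-0.14],
    [1,0.025,0.04,0,0,0,-0.14],
    [1,0.025,0.04,0,0,0,-0.14],
    [1,0.025,0.04,0,0,0,-0.14],
    [1,0.025,0.04,0,0,0,-0.13],
    [1,0.019,0.03,0,0,0,0],
    [1,0,0,0,0,0,0]
  ]
}}

```text
clock: 21.38
ee_pos: [0.6681, 0.0096, 0.1207]
eef_rot: [180.0, -0.1, 20.3]
force: [0.2, -1.0, -0.2]
width: 0.0912
finger_force: 0.0
```

Run:
```python
from h import *
im,d=r.read_camera("side");im2,d2=r.read_camera("top")
cv2.imwrite("pics/p2.png",np.hstack([cv2.resize(im[110:440,170:500,::-1],(400,400)),cv2.resize(im2[140:380,100:340,::-1],(400,400))]))
o=r.get_obs();print(o["ee_pos"],o["eef_rot"])
```

```text
[0.66664575 0.00725273 0.12049189] [1.79968968e+02 1.03667491e-02 2.01403091e+01]
```

View pics/p2.png

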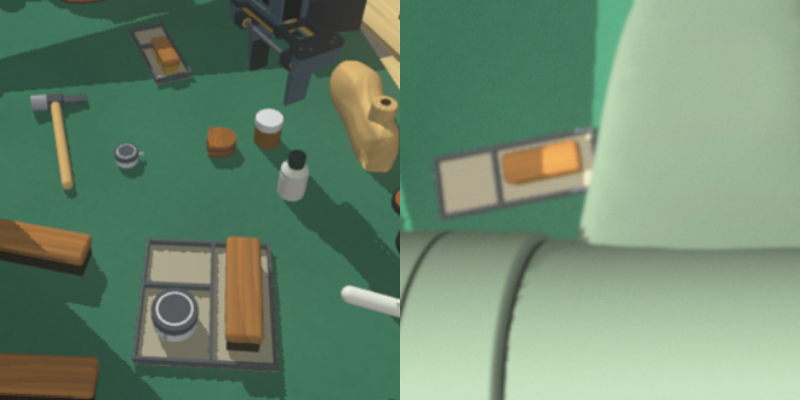

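The shine brush (245,290), polish tin (175,315) and suede brush (165,50) are properly in their compartments. The open fingers are over the jar (268,125), so I'm going down on it.

Emit:
{"fn": "play_rows", "kwargs": {
  "deltas": [
    [1,0,0,-0.025,0,0,0],
    [1,0,0,-0.03,0,0,0],
    [1,0,0,-0.025,0,0,0],
    [1,0,0,-0.014,0,0,0],
    [1,0,0,-0.006,0,0,0],
    [1,0,0,0,0,0,0]
  ]
}}

```text
clock: 22.22
ee_pos: [0.6671, 0.0069, 0.0204]
eef_rot: [180.0, -0.0, 20.1]
force: [0.2, 0.7, -0.9]
width: 0.0914
finger_force: 0.0
```

Emit:
{"fn": "play_rows", "kwargs": {
  "deltas": [
    [-1,0,0,0,0,0,0],
    [-1,0,0,0,0,0,0],
    [-1,0,0,0,0,0,0],
    [-1,0,0,0,0,0,0],
    [-1,0,0,0,0,0,0]
  ],
  "squeeze": 20
}}

```text
clock: 22.85
ee_pos: [0.6668, 0.0075, 0.02]
eef_rot: [-180.0, 0.0, 20.1]
force: [0.9, 1.1, 0.3]
width: 0.045
finger_force: 20.0
```

Emit:
{"fn": "play_rows", "kwargs": {
  "deltas": [
    [-1,0,0,0.015,0,0,0],
    [-1,0,0,0.03,0,0,0],
    [-1,0,0,0.035,0,0,0],
    [-1,-0.01,-0.01,0.02,0,0,0.1],
    [-1,-0.02,-0.02,0,0,0,0.14],
    [-1,-0.025,-0.03,0,0,0,0.14],
    [-1,-0.025,-0.03,0,0,0,0.14],
    [-1,-0.025,-0.03,0,0,0,0.14]
  ]
}}

```text
clock: 23.85
ee_pos: [0.5612, -0.1136, 0.1209]
eef_rot: [179.9, -0.0, 58.2]
force: [-0.3, -0.2, -0.8]
width: 0.0452
finger_force: 20.0
```

Emit:
{"fn": "play_rows", "kwargs": {
  "deltas": [
    [-1,-0.025,-0.035,0,0,0,0.14],
    [-1,-0.025,-0.035,0,0,0,0.14],
    [-1,-0.02,-0.03,0,0,0,0.09],
    [-1,-0.007,-0.013,0,0,0,0],
    [-1,0,0,-0.02,0,0,0],
    [-1,0,0,-0.02,0,0,0],
    [-1,0,0,0,0,0,0],
    [-1,0,0,0,0,0,0]
  ]
}}

```text
clock: 24.85
ee_pos: [0.4858, -0.2257, 0.0808]
eef_rot: [179.9, 0.0, 79.1]
force: [0.4, -0.2, -0.9]
width: 0.0454
finger_force: 20.0
```

Emit:
{"fn": "play_rows", "kwargs": {
  "deltas": [
    [-1,0,0,-0.02,0,0,0],
    [-1,0,0,-0.02,0,0,0],
    [-1,0,0,-0.01,0,0,0],
    [-1,0,0,-0.004,0,0,0],
    [-1,0,0,-0.002,0,0,0],
    [-1,0,0,-0.001,0,0,0],
    [-1,0,0,0,0,0,0],
    [-1,0,0,0,0,0,0]
  ]
}}

```text
clock: 25.85
ee_pos: [0.4854, -0.2259, 0.024]
eef_rot: [179.9, 0.0, 79.1]
force: [-0.7, 0.7, 6.2]
width: 0.0455
finger_force: 20.0
```

Emit:
{"fn": "play_rows", "kwargs": {
  "deltas": [
    [0.3,0,0,0,0,0,0],
    [0.45,0,0,0,0,0,0],
    [0.45,0,0,0,0,0,0],
    [0.45,0,0,0.015,0,0,0],
    [0.45,0,0,0.03,0,0,0],
    [1,0,0,0.03,0,0,0],
    [1,0.015,0.01,0.03,0,0,0],
    [1,0.03,0.02,0,0,0,0]
  ]
}}

```text
clock: 26.85
ee_pos: [0.5316, -0.1967, 0.1321]
eef_rot: [179.6, 0.1, 79.0]
force: [1.0, -0.1, -0.5]
width: 0.0904
finger_force: 0.0
```

Emit:
{"fn": "play_rows", "kwargs": {
  "deltas": [
    [1,0.04,0.025,0,0,0,0],
    [1,0.04,0.025,0,0,0,0],
    [1,0.04,0.025,0,0,0,0],
    [1,0.025,0.01,0,0,0,0],
    [1,0,0,0,0,0,0],
    [1,0,0,0,0,0,0]
  ]
}}

```text
clock: 27.6
ee_pos: [0.674, -0.1111, 0.1283]
eef_rot: [-180.0, 0.0, 79.1]
force: [0.2, -0.5, 0.5]
width: 0.0911
finger_force: 0.0
```

Emit:
{"fn": "play_rows", "kwargs": {
  "deltas": [
    [1,0.001,0,-0.025,0,0,0],
    [1,0,0,-0.03,0,0,0],
    [1,0,0,-0.03,0,0,0],
    [1,0,0,-0.015,0,0,0],
    [1,0,0,-0.006,0,0,0],
    [1,0,0,0,0,0,0]
  ]
}}

```text
clock: 28.35
ee_pos: [0.6761, -0.111, 0.0226]
eef_rot: [179.9, -0.0, 79.1]
force: [-0.3, 0.8, 0.2]
width: 0.0916
finger_force: 0.0
```

Emit:
{"fn": "play_rows", "kwargs": {
  "deltas": [
    [-1,0,0,0,0,0,0],
    [-1,0,0,0,0,0,0],
    [-1,0,0,0,0,0,0],
    [-1,0,0,0,0,0,0],
    [-1,0,0,0,0,0,0]
  ],
  "squeeze": 20
}}

```text
clock: 28.98
ee_pos: [0.6759, -0.1106, 0.022]
eef_rot: [180.0, -0.0, 79.1]
force: [0.8, -0.1, -0.5]
width: 0.0442
finger_force: 0.0
```

Emit:
{"fn": "play_rows", "kwargs": {
  "deltas": [
    [-1,0,0,0,0,0,0],
    [-1,0,0,0,0,0,0]
  ]
}}

```text
clock: 29.22
ee_pos: [0.676, -0.1107, 0.022]
eef_rot: [180.0, -0.0, 79.1]
force: [-0.2, 0.8, 0.1]
width: 0.0414
finger_force: 20.0
```

Emit:
{"fn": "play_rows", "kwargs": {
  "deltas": [
    [-1,0,0,0.015,0,0,0],
    [-1,0,0,0.03,0,0,0],
    [-1,0,0,0.035,0,0,0],
    [-1,-0.01,0.02,0.02,0,0,0],
    [-1,-0.012,0.035,0,0,0,0.04],
    [-1,-0.015,0.04,0,0,0,0.04],
    [-1,-0.015,0.04,0,0,0,0.04],
    [-1,-0.015,0.04,0,0,0,0.04]
  ]
}}

```text
clock: 30.22
ee_pos: [0.6068, 0.0667, 0.1221]
eef_rot: [-179.9, -0.0, 88.4]
force: [0.8, 0.9, -0.9]
width: 0.0415
finger_force: 20.0
```

Emit:
{"fn": "play_rows", "kwargs": {
  "deltas": [
    [-1,-0.015,0.04,0,0,0,0.04],
    [-1,-0.015,0.04,0,0,0,0.04],
    [-1,-0.015,0.04,0,0,0,0.04],
    [-1,-0.015,0.04,0,0,0,0.04],
    [-1,-0.015,0.04,0,0,0,0.04],
    [-1,-0.015,0.04,0,0,0,0.027],
    [-1,-0.015,0.03,0,0,0,0],
    [-1,-0.0035,0.0135,0,0,0,0]
  ]
}}

```text
clock: 31.22
ee_pos: [0.498, 0.3494, 0.122]
eef_rot: [-179.9, 0.0, 101.4]
force: [0.0, -0.5, -1.6]
width: 0.0414
finger_force: 20.0
```

Emit:
{"fn": "play_rows", "kwargs": {
  "deltas": [
    [-1,0,0,-0.02,0,0,0],
    [-1,0,0,-0.02,0,0,0],
    [-1,0,0,0,0,0,0],
    [-1,0,0,0,0,0,0]
  ]
}}

```text
clock: 31.72
ee_pos: [0.5008, 0.3477, 0.0827]
eef_rot: [179.9, -0.0, 101.3]
force: [1.3, 0.1, -0.5]
width: 0.0412
finger_force: 20.0
```

Emit:
{"fn": "play_rows", "kwargs": {
  "deltas": [
    [-1,0,0,-0.02,0,0,0],
    [-1,0,0,-0.02,0,0,0],
    [-1,0,0,-0.01,0,0,0],
    [-1,0,0,-0.004,0,0,0],
    [-1,0,0,-0.002,0,0,0],
    [-1,0,0,-0.001,0,0,0],
    [-1,0,0,0,0,0,0],
    [-1,0,0,0,0,0,0]
  ]
}}

```text
clock: 32.72
ee_pos: [0.5008, 0.3481, 0.0259]
eef_rot: [179.9, -0.0, 101.3]
force: [-0.6, -0.4, 5.7]
width: 0.0415
finger_force: 20.0
```

Contact. Next: release, rise and move clear for a final look.

Emit:
{"fn": "play_rows", "kwargs": {
  "deltas": [
    [0.2,0,0,0,0,0,0],
    [0.45,0,0,0,0,0,0],
    [0.45,0,0,0,0,0,0],
    [0.45,0,0,0.015,0,0,0],
    [0.45,0,0,0.03,0,0,0],
    [0.8,0,0,0.04,0,0,0],
    [0.8,0,0,0.04,0,0,0],
    [0.8,0,0,0.04,0,0,0]
  ]
}}

```text
clock: 33.72
ee_pos: [0.5004, 0.3478, 0.1925]
eef_rot: [179.9, -0.0, 101.3]
force: [1.2, 0.3, 0.3]
width: 0.0822
finger_force: 0.0
```

Emit:
{"fn": "play_rows", "kwargs": {
  "deltas": [
    [0.8,-0.03,0.03,0.01,0,0,0],
    [0.8,-0.03,0.03,0,0,0,0],
    [0.8,-0.03,0.03,0,0,0,0],
    [0.8,-0.03,0.03,0,0,0,0],
    [0.8,-0.03,0.03,0,0,0,0],
    [0.8,-0.03,0.02,0,0,0,0],
    [0.8,0,0,0,0,0,0],
    [0.8,0,0,0,0,0,0]
  ]
}}

```text
clock: 34.72
ee_pos: [0.3207, 0.5176, 0.2007]
eef_rot: [179.9, -0.0, 101.3]
force: [0.2, -0.8, -0.7]
width: 0.0823
finger_force: 0.0
```

Run:
```python
from h import *
c=cam("top");im,d=r.read_camera("top");z=cloud(c,d)[...,2]
T=dict(leather=((513.7,-284.7),-10.92),suede=((511.8,290.6),11.29))
for n,h,t,x,y in (("shine",.048,"leather",.5593,-.2935),("tin",.034,"leather",.468,-.3126),("jar",.056,"leather",.485,-.2257),("sbrush",.038,"suede",.5186,.2568),("bottle",.084,"suede",.5003,.348),("small",.02,0,.4262,-.003),("heel",.024,0,.586,.004)):
    u,v=proj(c,[(x,y,h)])[0].astype(int);m=np.abs(z-h)<.005
    k,l,s,cc=cv2.connectedComponentsWithStats(m.astype(np.uint8),connectivity=4);W=l[max(v-8,0):v+9,max(u-8,0):u+9];W=W[W>0]
    if not len(W): print(n,"none");continue
    L=np.bincount(W).argmax();ys,xs=np.where(l==L);Q=onz(c,np.c_[xs,ys],h)[:,:2]*1000
    rc=cv2.minAreaRect(Q.astype(np.float32));p=np.array(rc[0])
    if t:
        a=np.radians(T[t][1]);p=np.array([[np.cos(a),np.sin(a)],[-np.sin(a),np.cos(a)]])@(p-T[t][0])
    print(n,p.round(1),np.round(rc[1],1),round(rc[2],1),"z",np.median(z[l==L]).round(4))
cv2.imwrite("pics/fin.png",im[:,:,::-1])
```

```text
shine [45.7  2.4] [149.6  46.5] 78.8 z 0.0471
tin [-40.2 -32.1] [60.2 59.2] 86.9 z 0.034
jar [-39.1  54.4] [44.2 45.1] 87.7 z 0.0559
sbrush [  0.5 -36. ] [36.3 89.8] 11.1 z 0.0374
bottle [ 1.  57.9] [27.  24.6] 67.7 z 0.0843
small [426.2  -2.7] [39.7 37.7] 0.0 z 0.0204
heel [586.6   4.6] [49.3 49.4] 83.1 z 0.0237
```

View pics/fin.png

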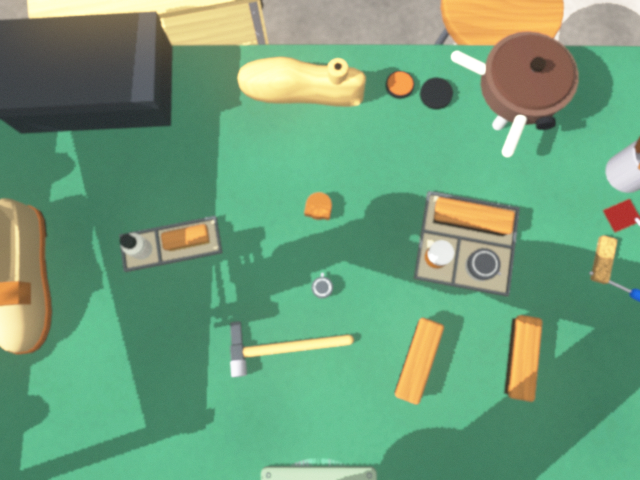

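All five are in their compartments, near centre and at floor height: shine brush (475,215), tin (484,263), jar (438,253), suede brush (185,237) and bottle (135,245). The small tin (322,287) and heel block (318,206) are unmoved.

```bash
python3 -c "
from workcell import r
print(r.close_job())"
```

```text
the job is handed in; nothing more can be done
None
```

Both shoe-care sets are in their trays and the job is handed in at about 35 s of the 118 s allowed. In the last camera check all five things sat on their compartment floors inside the position limits, and the small tin and heel block had not moved. The judge's verdict was not shown.

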